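Tug-test the filter cartridges

TASK

Check that the three filter cartridges in the bench manifold are retained: working from left to right as seen from the robot, pull each straight up by its fin handle with about 15 N, hold that for about a second and let it back down; never pull a retained one harder than 25 N. One of them is not locked and simply slides out of its bay: take it out when you come to it and stand it upright in the steel tray, leaving the retained ones fully home and the bottle, beaker and tape roll where they are.

Things in the scene. Friction and masses are not known exactly. Their poses are not given: they have to be found in the camera images.
- rail: flat aluminium base rail 100x320x12 mm fixed on the worktop, carrying three bays in a row 100 mm apart along its y axis. Origin at the centre of its underside; y runs along the row to the left as seen from the robot
- bay_a: square grey socket block 66x66x45 mm fixed on the rail, round bore 39 mm wide in its top (z=45), hose union at its front (-x); holds the cartridge of the same letter (letters do not tell the order in the row). Origin at the centre of its underside, axes as the rail's. The pull meant is the whole upward force on the cartridge, its weight included, from a zero read before touching it
- cart_a: one of three filter cartridges that look alike, 90 mm tall, about 0.3 kg. Origin at the centre of the underside, z up along it. Barrel 36 mm diameter, z=0 to 34, stands in the bay; ribbed collar 50 mm diameter, z=34 to 46, rests on the bay's top when seated; then a flat fin handle 12 mm thick (x), 50 mm long (y), z=46 to 90. Two are retained, one is not; nothing but a tug tells which
- handle_a (a point): grip point in that cartridge's fin (12 mm thick along x, 50 long along y), 74 mm above its underside, 16 below the fin's top, 28 above the collar; 85 above the bay's origin when seated. A retained one gives on its sprung lock, force rising (15 N at 3 to 13 mm, 25 N at 6 to 23 mm; differs), and springs back when let down; the unretained one slides out, only its weight felt
- bay_b: square grey socket block 66x66x45 mm fixed on the rail, round bore 39 mm wide in its top (z=45), hose union at its front (-x); holds the cartridge of the same letter (letters do not tell the order in the row). Origin at the centre of its underside, axes as the rail's. The pull meant is the whole upward force on the cartridge, its weight included, from a zero read before touching it
- cart_b: one of three filter cartridges that look alike, 90 mm tall, about 0.3 kg. Origin at the centre of the underside, z up along it. Barrel 36 mm diameter, z=0 to 34, stands in the bay; ribbed collar 50 mm diameter, z=34 to 46, rests on the bay's top when seated; then a flat fin handle 12 mm thick (x), 50 mm long (y), z=46 to 90. Two are retained, one is not; nothing but a tug tells which
- handle_b (a point): grip point in that cartridge's fin (12 mm thick along x, 50 long along y), 74 mm above its underside, 16 below the fin's top, 28 above the collar; 85 above the bay's origin when seated. A retained one gives on its sprung lock, force rising (15 N at 3 to 13 mm, 25 N at 6 to 23 mm; differs), and springs back when let down; the unretained one slides out, only its weight felt
- bay_c: square grey socket block 66x66x45 mm fixed on the rail, round bore 39 mm wide in its top (z=45), hose union at its front (-x); holds the cartridge of the same letter (letters do not tell the order in the row). Origin at the centre of its underside, axes as the rail's. The pull meant is the whole upward force on the cartridge, its weight included, from a zero read before touching it
- cart_c: one of three filter cartridges that look alike, 90 mm tall, about 0.3 kg. Origin at the centre of the underside, z up along it. Barrel 36 mm diameter, z=0 to 34, stands in the bay; ribbed collar 50 mm diameter, z=34 to 46, rests on the bay's top when seated; then a flat fin handle 12 mm thick (x), 50 mm long (y), z=46 to 90. Two are retained, one is not; nothing but a tug tells which
- handle_c (a point): grip point in that cartridge's fin (12 mm thick along x, 50 long along y), 74 mm above its underside, 16 below the fin's top, 28 above the collar; 85 above the bay's origin when seated. A retained one gives on its sprung lock, force rising (15 N at 3 to 13 mm, 25 N at 6 to 23 mm; differs), and springs back when let down; the unretained one slides out, only its weight felt
- tray: open steel tray 130 (x) by 150 (y) mm, 22 mm high, walls and floor 3 mm thick, fixed on the worktop to the right of the rail; origin at the centre of its underside
- bottle_mid (a point): bystander: white capped plastic bottle, 55 mm diameter, 150 mm tall; point half-way up on its axis
- beaker_mid (a point): bystander: small open glass beaker, 52 mm diameter, 67 mm tall; point half-way up on its axis
- tape_mid (a point): bystander: roll of tape lying flat, 66 mm diameter, 19 mm high; point at its centre
Mind the look-alikes: they are no part of the job. What is shaped like the cart_b but red or yellow is not meant.

How it is judged:
On the way, in this order (a step that is already met when the one before it is completed fails the run):
1. the left cartridge has been tugged: a retained one held straight up against about 15 N (10 to 26 N) for half a second, an unretained one drawn up at least 28 mm (((y of bay_a in the frame of rail above 0.05 m and z of handle_a in the frame of bay_a between 0.092 and 0.1085 m) or (y of bay_b in the frame of rail above 0.05 m and z of handle_b in the frame of bay_b above 0.113 m) or (y of bay_c in the frame of rail above 0.05 m and z of handle_c in the frame of bay_c between 0.087 and 0.0917 m))), for 0.5 s.
2. the middle cartridge has been tugged: a retained one held straight up against about 15 N (10 to 26 N) for half a second, an unretained one drawn up at least 28 mm (((y of bay_a in the frame of rail between -0.05 and 0.05 m and z of handle_a in the frame of bay_a between 0.092 and 0.1085 m) or (y of bay_b in the frame of rail between -0.05 and 0.05 m and z of handle_b in the frame of bay_b above 0.113 m) or (y of bay_c in the frame of rail between -0.05 and 0.05 m and z of handle_c in the frame of bay_c between 0.087 and 0.0917 m))), for 0.5 s.
3. the right cartridge has been tugged: a retained one held straight up against about 15 N (10 to 26 N) for half a second, an unretained one drawn up at least 28 mm (((y of bay_a in the frame of rail below -0.05 m and z of handle_a in the frame of bay_a between 0.092 and 0.1085 m) or (y of bay_b in the frame of rail below -0.05 m and z of handle_b in the frame of bay_b above 0.113 m) or (y of bay_c in the frame of rail below -0.05 m and z of handle_c in the frame of bay_c between 0.087 and 0.0917 m))), for 0.5 s.
At the end, for the whole second after the job is handed in: the unretained cartridge stands upright (within 0.12 rad) and at rest on the tray's floor, its foot's centre inside the tray; the two retained cartridges are fully home (within 1.5 mm) (x of cart_b in the frame of tray between -0.062 and 0.062 m and y of cart_b in the frame of tray between -0.072 and 0.072 m and z of cart_b in the frame of tray below 0.012 m and angle between cart_b's own z axis and vertical below 0.12 rad and linear speed of cart_b below 0.02 m/s and z of handle_a in the frame of bay_a below 0.0865 m and z of handle_c in the frame of bay_c below 0.0865 m); the robot touches nothing.
It fails at once if a retained cartridge pulled with more than about 27 N (z of handle_a in the frame of bay_a above 0.1095 m or z of handle_c in the frame of bay_c above 0.092 m).
It fails at once if the unretained cartridge let go in mid-air (foot over 40 mm above the worktop, away from its bay) (height (world z) of cart_b above 0.04 m and horizontal distance between cart_b and bay_b above 0.03 m and contact force between the fingers and cart_b below 0.3 N).
It fails at once if the bottle moved more than 25 mm (distance of bottle_mid from where it was at the start of the episode above 0.025 m).
It fails at once if the beaker moved more than 25 mm (distance of beaker_mid from where it was at the start of the episode above 0.025 m).
It fails at once if the tape roll moved more than 25 mm (distance of tape_mid from where it was at the start of the episode above 0.025 m).
It also fails if it takes over 72 s, if anything falls off the work surface, if the arm or the gripper's body presses on something with over 40 N, if the wrist force passes 120 N, or if a joint passes its speed limit or range.

ROBOT

A 7-joint arm with a two-finger parallel gripper is mounted at the origin on a cart in front of the work surface, level with it; the furniture and walls round the work are solid. World frame = base frame: x ahead of the robot, y to its left, z up, the work surface at z = 0. Lengths are in m, angles in rad, forces in N, time in s.
With the tool pointing down it reaches from about 0.4 to 0.85 m from the base axis. Payload 10.4 kg.
Tool frame: the origin (TCP) lies on the centre line of the jaws, within the pads' length; the fingertips stand 17 mm ahead of it and the grasp point (between the pads) lies 2 mm behind it (manip.tcp_to_tips is the distance from the TCP to the fingertips, in m); z points along the fingers, x is the direction in which the jaws open and shut, and the axes are right-handed (so a half turn about z gives the same grasp; the last joint's range is limited). The gripper opens to 85 mm and grips with 20 to 120 N. Pads are 22 mm wide; open, the fingers measure 114 mm over their backs; the gripper's body (76 mm by 85 mm) begins 54 mm behind the grasp point. The pads swing forward as they close: fully open they stand 13 mm farther back than shut.
Start: joints at [-0.023, 0.332, -0.065, 1.46, 0.022, 1.35, -0.088], TCP at [0.625, 0, 0.248] pointing down, gripper open.
Joint ranges: [-2.6, 2.6], [-0.5, 2.12], [-1.47, 1.34], [0.16, 2.42], [-1.27, 4.41], [0.06, 2.06], [-2.6, 2.6]. Speed limits (rad/s): [2.22, 2.22, 2.79, 2.79, 3.14, 3.14, 3.14].

INTERFACE

Orientations are given as a unit quaternion [x, y, z, w].
In Python, from workcell import manip gives the robot as it stands.
- The arm moves only by the shell command python3 -m pendant 'ROWS' [FORCE]. ROWS is JSON, a list of rows, each a list of 3 entries, a list of its own where there are three numbers: the shift along the world's x, y, z in cm, then the turn, a rotation vector about the world's x, y, z in degrees, then the closure in counts, from 0 (fully open) to 255 (shut). A call has 1 to 12 rows; each row shifts and turns the pose as measured when the row begins; what a row does not reach is not made up. A row lasts 1/8 s, in which the tool goes at most 62.5 mm and 10.7 degrees, less where a joint would pass 70% of its speed; a pose out of reach is approached as far as the arm can. A call is refused whole if a number of a shift passes 6.25 or a number of a turn 10.7, either way. A call with a gripper value outside its range is refused whole. The fingers move at their own pace and stop on an object; FORCE is the grip in N (left out, the last holds). Time passes only in rows, so rows that do not move let the fingers close. It gives the time, the measured TCP pose, the force and the opening at its end, in the units of the state.
- manip.get_obs(): the state, without advancing time (a new reading comes with each control period).
- manip.camera(name): name is "scene" or "side" or "wrist"; returns a dict with "pixels" (400x640x3 uint8, red, green, blue), "range_z" (400x640 float32, m along the optical axis (not along the pixel's ray), 0 where there is no reading), "K" (3x3 intrinsics, pixels), "origin" and "rotation" of the camera in the world; the wrist camera has in their place "hand_eye" (4x4, takes a point from camera to tool coordinates, whose origin is the TCP and whose axes are the tool frame's). Camera axes: x right, y down, z forward; pixel columns grow to the right and rows downward; lengths in m; the calibration is good to about 2 mm. A picture is of the moment at which its call begins: read the wrist's pose just before it.
- manip.hand_in(): hands the job in, once; it reports no verdict.
The state is a dict: "clock": time; "joint_pos": joint angles; "joint_velocities": joint speeds; "tau": joint torques, N m; "position": TCP position; "ee_rot": TCP orientation; "ft_force": force on the tool from outside, world axes, zero at the start; "torque": the same for the moment, N m; "grip_width": opening from 0.0 (shut) to 1.0 (fully open).
Only numpy, scipy, OpenCV 4.12 (cv2) and the standard library are available. Lean on these libraries where they do the work, as an engineer would, in place of code of your own. Each camera call takes 0.05 s, during which the arm holds its last target.

## Working session

There is one attempt and no reset: what is moved stays moved. The work goes in short steps, Python scripts to look and compute and a shell command to move; the robot and the scene stay as the last step left them, time stands still between calls to the robot, and variables do not carry over. Pictures are saved under pics/ and viewed, and the job is handed in when it is done.

```bash
mkdir -p pics; ls
python3 - <<'E'
from workcell import manip
import cv2,numpy as np
print({k:np.round(v,3) for k,v in manip.get_obs().items()}, manip.tcp_to_tips)
for n in ("scene","side"):
    c=manip.camera(n); cv2.imwrite(f"pics/{n}0.png",c["pixels"][:,:,::-1]); np.savez(f"{n}0.npz",**c)
    print(n,c["K"],c["origin"],c["rotation"])
E
```

```text
pics
{'clock': np.float64(0.0), 'joint_pos': array([-0.023,  0.333, -0.065,  1.461,  0.022,  1.35 , -0.089]), 'joint_velocities': array([-0.   ,  0.   , -0.   ,  0.   , -0.001, -0.001,  0.   ]), 'tau': array([ 0.0000e+00, -6.2545e+01,  5.0000e-02, -3.9161e+01,  1.6000e-02,
        1.0000e-02, -0.0000e+00]), 'position': array([0.625, 0.   , 0.248]), 'ee_rot': array([ 1.   ,  0.   , -0.001,  0.   ]), 'ft_force': array([ 0.048, -0.266, -1.317]), 'torque': array([0.055, 0.029, 0.055]), 'grip_width': np.float64(0.996)} 0.017
scene [[501.91627555   0.         313.57715596]
 [  0.         501.91627555 191.12656242]
 [  0.           0.           1.        ]] [-0.35147921  0.71520486  0.96431218] [-0.39884964  0.8062561  -0.39523836  0.18616312]
side [[480.87146731   0.         318.52038984]
 [  0.         480.87146731 199.02843479]
 [  0.           0.           1.        ]] [0.3765517  1.3513004  0.58069693] [-0.03348794  0.82215338 -0.56760638  0.02766528]
```

View pics/scene0.png

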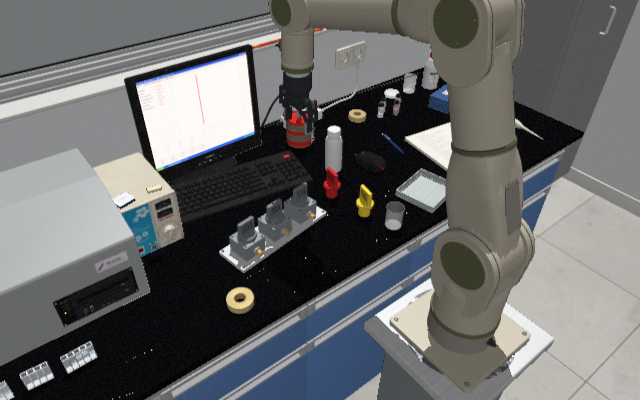

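View pics/side0.png

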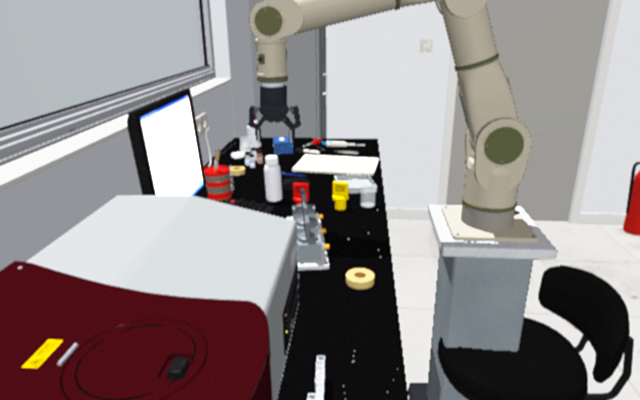

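The scene view shows the rail with three grey cartridges at about (248,237), (274,216) and (301,200). The red (332,183) and yellow (365,200) look-alikes are not meant, since the wanted ones are grey and stand in the bays. The tray is at (422,190), bottle (334,150), beaker (396,215) and tape (240,300). Next I measure positions from depth.

```bash
cat > h.py <<'E'
import numpy as np,cv2
from scipy.spatial.transform import Rotation as R
def cloud(c,T=None):
    K=c["K"];d=c["range_z"];v,u=np.mgrid[:400,:640]
    p=np.stack([(u-K[0,2])/K[0,0]*d,(v-K[1,2])/K[1,1]*d,d],-1)
    if T is None:
        r=np.asarray(c["rotation"]); r=R.from_quat(r).as_matrix() if r.shape==(4,) else r
        p=p@r.T+c["origin"]
    else: p=p@T[:3,:3].T+T[:3,3]
    p[d==0]=np.nan
    return p
E
python3 - <<'E'
import numpy as np,cv2
from h import *
c=np.load("scene0.npz");P=cloud(c)
for n,(u,v) in dict(fL=(247,224),fM=(273,204),fR=(300,187),railL=(236,263),bench=(300,260),tray=(422,190),bottle=(334,130),beaker=(396,209),tape=(240,291),red=(332,172),yel=(365,190)).items(): print(n,P[v,u].round(3))
s=np.load("side0.npz");Q=cloud(s)
for n,(u,v) in dict(rail=(318,262),bench=(350,230),bottle=(272,158)).items(): print(n,Q[v,u].round(3))
# top-down map of heights
for nm,A,img in(("sc",P,c["pixels"]),("sd",Q,s["pixels"])):
    x=A[...,0];y=A[...,1];z=A[...,2]
    m=(x>.3)&(x<.9)&(y>-.4)&(y<.5)&(z>-.01)&(z<.17)
    M=np.zeros((600,900,3),np.uint8)
    M[:]=60
    for X,Y,C,Z in sorted(zip(x[m],y[m],img[m][:,::-1].tolist(),z[m]),key=lambda t:t[3]):
        r=int((.9-X)*1000);q=int((.5-Y)*1000);M[max(r-1,0):r+2,max(q-1,0):q+2]=C
    M=M[:,:800]
    for i in range(0,800,100):cv2.line(M,(i,0),(i,599),(0,90,0),1)
    for i in range(0,600,100):cv2.line(M,(0,i),(799,i),(0,90,0),1)
    cv2.imwrite(f"pics/top_{nm}.png",M)
cv2.imwrite("pics/crop.png",cv2.resize(c["pixels"][140:280,200:460,::-1],None,fx=3,fy=3))
E
```

```text
fL [0.502 0.253 0.102]
fM [0.515 0.163 0.115]
fR [0.535 0.06  0.111]
railL [nan nan nan]
bench [ 0.398  0.161 -0.001]
tray [ 0.411 -0.325 -0.001]
bottle [ 0.665 -0.169  0.149]
beaker [ 0.362 -0.154  0.04 ]
tape [0.387 0.351 0.019]
red [ 0.562 -0.079  0.087]
yel [ 0.439 -0.099  0.086]
rail [0.474 0.29  0.009]
bench [ 0.4    0.068 -0.001]
bottle [ 0.666 -0.163  0.146]
```

View pics/top_sc.png

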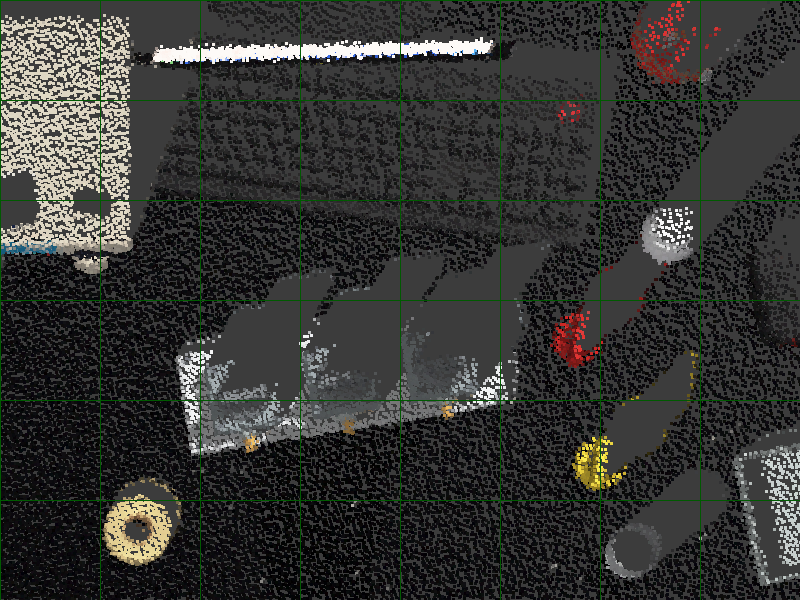

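View pics/crop.png

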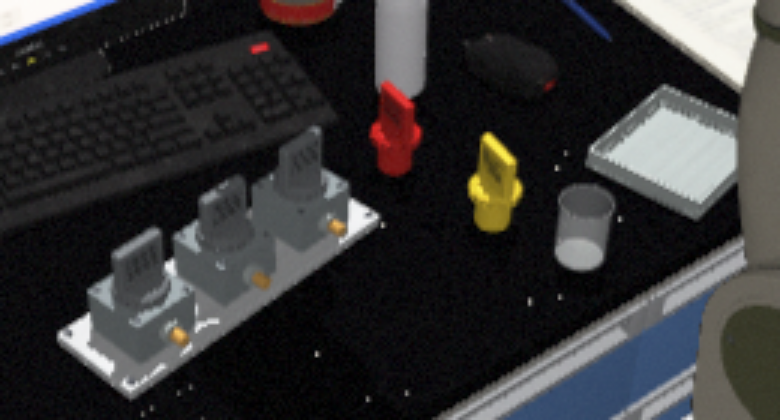

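The crop confirms three grey cartridges in the bays, with the red and yellow ones standing loose. The rail is yawed about +9° with its centre near (0.52, 0.155). I move above it for a wrist view.

```bash
python3 -m pendant '[[[-3.5,5.2,1],[0,0,3],0],[[-3.5,5.2,1],[0,0,3],0],[[-3.5,5.2,1],[0,0,3],0],[[0,0,0],[0,0,0],0],[[0,0,0],[0,0,0],0]]'
python3 - <<'E'
from workcell import manip
import cv2,numpy as np
from h import *
o=manip.get_obs();c=manip.camera("wrist")
cv2.imwrite("pics/w1.png",c["pixels"][:,:,::-1])
T=np.eye(4);T[:3,:3]=R.from_quat(o["ee_rot"]).as_matrix();T[:3,3]=o["position"]
P=cloud(c,T@np.asarray(c["hand_eye"]));np.savez("w1.npz",P=P,pix=c["pixels"])
print(o["position"],o["ft_force"],R.from_quat(o["ee_rot"]).as_euler("xyz",degrees=True))
m=(P[...,2]>.1)&(P[...,2]<.13)&(P[...,0]>.4)&(P[...,0]<.65)&(P[...,1]>-.02)&(P[...,1]<.4)
n,l,s,ce=cv2.connectedComponentsWithStats(m.astype(np.uint8))
for i in range(1,n):
    if s[i,4]>60: 
        q=P[l==i]; print(s[i],ce[i],np.median(q,0),cv2.minAreaRect((q[:,:2]*1000).astype(np.float32)))
m=(P[...,2]>.05)&(P[...,2]<.065)&(P[...,0]>.4)&(P[...,0]<.65)&(P[...,1]>-.02)&(P[...,1]<.4)
n,l,s,ce=cv2.connectedComponentsWithStats(m.astype(np.uint8))
for i in range(1,n):
    if s[i,4]>60: 
        q=P[l==i]; print(s[i],ce[i],np.median(q,0),cv2.minAreaRect((q[:,:2]*1000).astype(np.float32)))
m=(P[...,2]>.006)&(P[...,2]<.018)&(P[...,0]>.4)&(P[...,0]<.65)&(P[...,1]>-.02)&(P[...,1]<.34)
q=P[m];print(cv2.minAreaRect((q[:,:2]*1000).astype(np.float32)))
E
```

```text
clock: 0.72
position: [0.5169, 0.1561, 0.2755]
ee_rot: [0.997, 0.08, -0.002, 0.001]
ft_force: [0.8, -0.3, -0.9]
grip_width: 1.003
[0.51690841 0.15613626 0.27545542] [ 0.77848322 -0.32908847 -0.88561162] [179.92201108   0.27585836   9.21838904]
[318  34  15  64 925] [324.86702703  65.1372973 ] [0.50728916 0.25356597 0.11263664] ((507.7115478515625, 252.69776916503906), (11.988683700561523, 48.593360900878906), 9.24309253692627)
[318 154  13  55 694] [324.01729107 181.0518732 ] [0.52292995 0.15611961 0.11261088] ((523.3870849609375, 154.29957580566406), (11.338244438171387, 49.720882415771484), 9.260970115661621)
[318 251  12  49 563] [323.4973357  275.11900533] [0.53879772 0.05971232 0.11262454] ((539.4462280273438, 55.66225814819336), (11.373270988464355, 49.85496520996094), 9.292826652526855)
[ 290   34   69   72 2416] [323.69246689  70.39155629] [0.50960014 0.25166911 0.05705737] ((507.337646484375, 252.54470825195312), (66.13971710205078, 65.6429443359375), 9.195849418640137)
[ 293  138   63   61 1912] [323.41997908 164.51202929] [0.51943541 0.16627542 0.05712361] ((523.3485107421875, 154.1841583251953), (66.13623046875, 65.7212905883789), 9.35169506072998)
[ 295  225   58   53 1598] [322.89612015 245.98560701] [0.53464005 0.07276017 0.05717609] ((539.4927368164062, 55.61590576171875), (66.17658233642578, 66.39006805419922), 9.166831970214844)
((523.3657836914062, 154.5623016357422), (100.29398345947266, 319.1102294921875), 9.254477500915527)
```

View pics/w1.png

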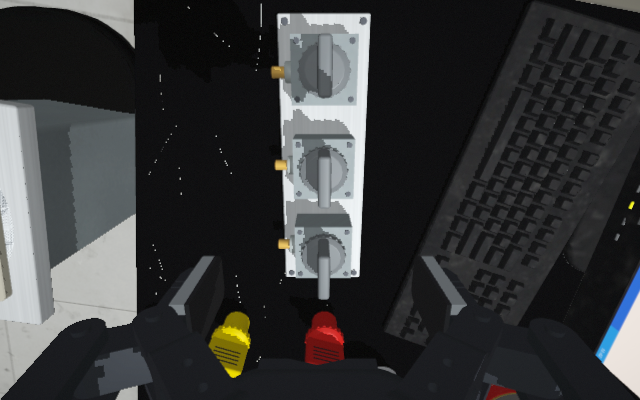

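The wrist view shows the fins at pixels (325,65), (324,181) and (323,275). Measured tops are (0.5077, 0.2526), (0.5234, 0.1543) and (0.5394, 0.0556) at z 0.1126 (0.113 expected). The spacing is 100 mm and the yaw 9.25°. All of this matches the description.

I start with the left cartridge.

```bash
python3 -m pendant '[[[-0.4,4.8,0],[0,0,0],60],[[-0.4,4.8,-3],[0,0,0],100],[[0,0,-5],[0,0,0],100],[[0,0,-5],[0,0,0],100],[[0,0,0],[0,0,0],100],[[0,0,0],[0,0,0],100]]' 40
```

```text
clock: 1.52
position: [0.5133, 0.2491, 0.1426]
ee_rot: [0.997, 0.074, -0.002, 0.001]
ft_force: [0.5, -0.7, -0.4]
grip_width: 0.612
```

```bash
python3 -m pendant '[[[-0.5,0.3,-1],[0,0,0.7],100],[[0,0,0],[0,0,0],100],[[0,0,-1.9],[0,0,0],100],[[0,0,0],[0,0,0],100]]'
python3 - <<'E'
from workcell import manip
from h import *
o=manip.get_obs();print(o["position"],o["ft_force"],R.from_quat(o["ee_rot"]).as_euler("xyz",degrees=True))
c=manip.camera("wrist");cv2.imwrite("pics/w2.png",c["pixels"][:,:,::-1])
E
```

```text
clock: 2.02
position: [0.5102, 0.2525, 0.1161]
ee_rot: [0.997, 0.079, 0.001, -0.0]
ft_force: [0.2, 0.1, -0.1]
grip_width: 0.611
[0.5102392  0.2524937  0.11606881] [ 0.1586239   0.1149822  -0.05969066] [-1.79988684e+02 -1.10736666e-01  9.11014661e+00]
```

View pics/w2.png

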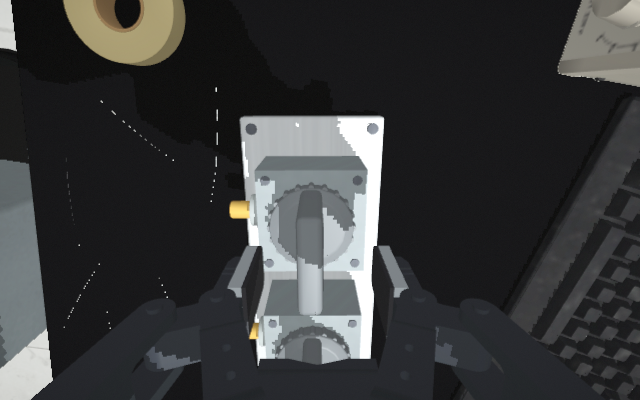

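The fin (310,250) sits between the pads (pads at 250 and 385, midpoint 317). It is about 2.5 mm to the −x side, which agrees with the numbers. I correct for that and descend.

```bash
python3 -m pendant '[[[-0.25,0,-1],[0,0,0],100],[[0,0,-1.1],[0,0,0],100],[[0,0,0],[0,0,0],100],[[0,0,0],[0,0,0],100]]'
```

```text
clock: 2.58
position: [0.5083, 0.253, 0.0949]
ee_rot: [0.997, 0.079, 0.002, -0.001]
ft_force: [0.3, 0.1, 0.8]
grip_width: 0.61
```

```bash
python3 -c "
from workcell import manip;print(manip.get_obs()['ft_force'])"; python3 -m pendant '[[[0,0,0],[0,0,0],255],[[0,0,0],[0,0,0],255],[[0,0,0],[0,0,0],255],[[0,0,0],[0,0,0],255],[[0,0,0],[0,0,0],255]]' 70; python3 -c "
from workcell import manip;print(manip.get_obs()['ft_force'],manip.get_obs()['position'])"
```

```text
[0.30836485 0.08082416 0.81627182]
clock: 3.2
position: [0.5066, 0.2528, 0.0955]
ee_rot: [0.997, 0.08, 0.0, -0.0]
ft_force: [0.5, 0.4, -2.5]
grip_width: 0.13
[ 0.47697812  0.42232898 -2.52209362] [0.5066152  0.25279676 0.09548344]
```

Gripped at 0.13 × 85 ≈ 11 mm, which is the fin. Now I tug in small steps.

```bash
python3 -m pendant '[[[0,0,0.15],[0,0,0],255]]'; python3 -m pendant '[[[0,0,0.15],[0,0,0],255]]';python3 -m pendant '[[[0,0,0],[0,0,0],255]]'
```

```text
clock: 3.32
position: [0.5066, 0.2528, 0.0967]
ee_rot: [0.997, 0.08, 0.0, -0.0]
ft_force: [1.2, 0.8, -7.7]
grip_width: 0.133
clock: 3.45
position: [0.5066, 0.2528, 0.0978]
ee_rot: [0.997, 0.08, 0.0, -0.0]
ft_force: [3.5, 2.4, -9.9]
grip_width: 0.129
clock: 3.58
position: [0.5066, 0.2528, 0.0974]
ee_rot: [0.997, 0.08, 0.0, -0.0]
ft_force: [2.9, 1.9, -8.7]
grip_width: 0.131
```

```bash
python3 -m pendant '[[[0,0,0.12],[0,0,0],255]]'; python3 -m pendant '[[[0,0,0.1],[0,0,0],255]]';python3 -m pendant '[[[0,0,0],[0,0,0],255]]'
```

```text
clock: 3.7
position: [0.5066, 0.2528, 0.0982]
ee_rot: [0.997, 0.08, 0.0, -0.0]
ft_force: [3.1, 2.2, -11.9]
grip_width: 0.13
clock: 3.82
position: [0.5066, 0.2528, 0.0989]
ee_rot: [0.997, 0.08, -0.0, -0.0]
ft_force: [4.7, 3.2, -13.7]
grip_width: 0.132
clock: 3.95
position: [0.5066, 0.2528, 0.0985]
ee_rot: [0.997, 0.08, -0.0, -0.0]
ft_force: [4.4, 3.2, -12.7]
grip_width: 0.129
```

```bash
python3 -m pendant '[[[0,0,0.1],[0,0,0],255]]'; python3 -m pendant '[[[0,0,0.04],[0,0,0],255],[[0,0,0.04],[0,0,0],255],[[0,0,0.04],[0,0,0],255]]';python3 -m pendant '[[[0,0,0.04],[0,0,0],255],[[0,0,0.04],[0,0,0],255],[[0,0,0.04],[0,0,0],255]]'
```

```text
clock: 4.08
position: [0.5066, 0.2528, 0.0991]
ee_rot: [0.997, 0.08, -0.0, -0.0]
ft_force: [5.4, 3.1, -14.6]
grip_width: 0.127
clock: 4.45
position: [0.5066, 0.2528, 0.0989]
ee_rot: [0.997, 0.08, -0.0, -0.0]
ft_force: [5.2, 2.9, -14.7]
grip_width: 0.128
clock: 4.82
position: [0.5065, 0.2528, 0.0987]
ee_rot: [0.997, 0.08, -0.0, -0.0]
ft_force: [5.6, 2.6, -14.6]
grip_width: 0.13
```

```bash
python3 -m pendant '[[[0,0,0.04],[0,0,0],255],[[0,0,0.04],[0,0,0],255],[[0,0,0.03],[0,0,0],255]]'
python3 - <<'E'
from workcell import manip
from h import *
o=manip.get_obs()
c=manip.camera("wrist");cv2.imwrite("pics/w3.png",c["pixels"][:,:,::-1]);print(o["position"])
E
```

```text
clock: 5.2
position: [0.5066, 0.2528, 0.0987]
ee_rot: [0.997, 0.08, -0.001, -0.0]
ft_force: [4.5, 1.9, -13.7]
grip_width: 0.127
[0.50656617 0.25278215 0.09867076]
```

View pics/w3.png

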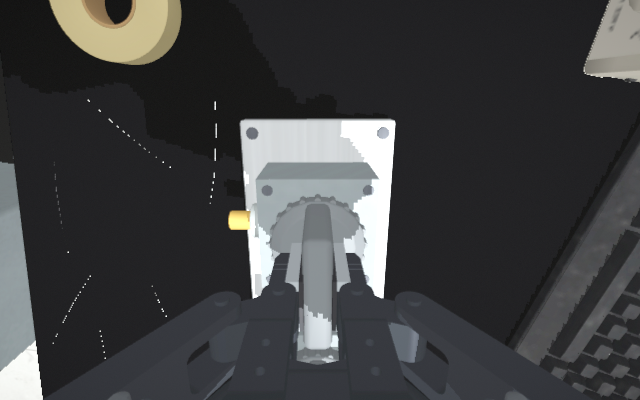

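The pads hold the fin (317,260) and the collar is visible below it. I check the lift with depth.

```bash
cat >> h.py <<'E'
def wpts(manip,f=None):
    o=manip.get_obs();c=manip.camera("wrist")
    if f: cv2.imwrite(f,c["pixels"][:,:,::-1])
    T=np.eye(4);T[:3,:3]=R.from_quat(o["ee_rot"]).as_matrix();T[:3,3]=o["position"]
    return cloud(c,T@np.asarray(c["hand_eye"])),c["pixels"],o
E
python3 - <<'E'
from workcell import manip
from h import *
P,_,o=wpts(manip)
print("fin top",P[210:235,312:322].reshape(-1,3).mean(0)); print("bay",np.nanmedian(P[182:192,280:350,2]),P[180:184,300],"collar",P[205:240:6,290,2])
print(o["ft_force"],o["position"])
E
```

```text
fin top [0.5029001  0.27743006 0.09706011]
bay 0.05702423301619272 [[0.49293956 0.28328524 0.05671649]
 [0.49302129 0.28280423 0.05694336]
 [0.49311322 0.28255253 0.05799904]
 [0.49317592 0.28164081 0.05667172]] collar [0.06565034 0.0692887  0.07065224 0.07182624 0.07255848 0.07292014]
[  4.95396427   3.97921145 -13.13034408] [0.50656655 0.25276488 0.09865217]
```

The collar top reads about 72.5 mm against 69 mm seated, so it really is lifted about 3.3 mm at 14–15 N and held. The left cartridge is retained, on a stiff spring. I let it down and release.

```bash
python3 -m pendant '[[[0,0,-0.1],[0,0,0],255],[[0,0,-0.15],[0,0,0],255],[[0,0,-0.1],[0,0,0],255],[[0,0,-0.05],[0,0,0],255]]'; python3 -m pendant '[[[0,0,0],[0,0,0],100],[[0,0,0],[0,0,0],100],[[0,0,0],[0,0,0],100]]'
```

```text
clock: 5.8
position: [0.5067, 0.2528, 0.0955]
ee_rot: [0.997, 0.08, -0.0, -0.0]
ft_force: [-0.7, 0.8, -0.6]
grip_width: 0.131
clock: 6.18
position: [0.5072, 0.253, 0.0968]
ee_rot: [0.997, 0.08, 0.0, -0.001]
ft_force: [0.2, -0.2, 0.7]
grip_width: 0.607
```

```bash
python3 -m pendant '[[[0,0,3],[0,0,0],100],[[0,0,3],[0,0,0],100],[[0.8,-4.9,0],[0,0,0],100],[[0.8,-4.9,0],[0,0,0],100],[[0,0,0],[0,0,0],100],[[0,0,0],[0,0,0],100]]'
python3 - <<'E'
from workcell import manip
from h import *
P,_,o=wpts(manip)
m=(P[...,2]>.109)&(P[...,2]<.117)&(P[...,0]>.4)&(P[...,0]<.65)&(P[...,1]>.02)&(P[...,1]<.4)
n,l,s,ce=cv2.connectedComponentsWithStats(m.astype(np.uint8))
for i in range(1,n):
    if s[i,4]>60: 
        q=P[l==i]; print(s[i],np.median(q,0),cv2.minAreaRect((q[:,:2]*1000).astype(np.float32)))
print(o["position"],R.from_quat(o["ee_rot"]).as_euler("xyz",degrees=True))
E
```

```text
clock: 6.92
position: [0.5234, 0.1533, 0.1597]
ee_rot: [0.997, 0.081, 0.001, -0.001]
ft_force: [0.0, 0.3, 0.4]
grip_width: 0.611
[ 304    0   25   95 2283] [0.50781942 0.25031804 0.11265261] ((507.84698486328125, 249.00909423828125), (11.975532531738281, 42.3266487121582), 9.707822799682617)
[ 306  188   21   80 1607] [0.52302822 0.15658393 0.11270493] ((523.1431884765625, 154.5164794921875), (11.657357215881348, 49.350555419921875), 9.715864181518555)
[308 334  18  31 519] [0.53691585 0.07133082 0.11256304] ((537.1329345703125, 69.56068420410156), (11.394137382507324, 22.856685638427734), 9.595595359802246)
[0.52335036 0.15327782 0.15965986] [-1.79907913e+02 -1.30871262e-01  9.25346031e+00]
```

The left fin's top is back at 0.1127, so it is home. I am aligned on the middle one and descend.

```bash
python3 -m pendant '[[[0,0.1,-3],[0,0,0],100],[[0,0,-2],[0,0,0],100],[[0,0,-1.3],[0,0,0],100],[[0,0,0],[0,0,0],100],[[0,0,0],[0,0,0],100]]'
```

```text
clock: 7.6
position: [0.5232, 0.1589, 0.0959]
ee_rot: [0.996, 0.084, 0.002, -0.002]
ft_force: [-0.2, -0.3, -0.0]
grip_width: 0.607
```

```bash
python3 -m pendant '[[[0.03,-0.45,-0.05],[0,0,-0.4],100],[[0,0,0],[0,0,0],100],[[0,0,0],[0,0,0],100]]';python3 -c "
from workcell import manip;print(manip.get_obs()['ft_force'])"; python3 -m pendant '[[[0,0,0],[0,0,0],255],[[0,0,0],[0,0,0],255],[[0,0,0],[0,0,0],255],[[0,0,0],[0,0,0],255],[[0,0,0],[0,0,0],255]]' 70
```

```text
clock: 7.98
position: [0.5244, 0.1542, 0.0969]
ee_rot: [0.997, 0.08, 0.003, -0.002]
ft_force: [-0.2, 0.0, 0.2]
grip_width: 0.603
[-0.20079108  0.03844195  0.22985107]
clock: 8.6
position: [0.5227, 0.154, 0.0972]
ee_rot: [0.997, 0.08, 0.001, -0.001]
ft_force: [1.3, 0.1, 0.7]
grip_width: 0.127
```

```bash
python3 -m pendant '[[[0,0,0.15],[0,0,0],255]]'; python3 -m pendant '[[[0,0,0.15],[0,0,0],255]]';python3 -m pendant '[[[0,0,0.1],[0,0,0],255]]';python3 -m pendant '[[[0,0,0.1],[0,0,0],255]]'
```

```text
clock: 8.72
position: [0.5228, 0.1539, 0.0985]
ee_rot: [0.997, 0.08, 0.001, -0.001]
ft_force: [1.5, 0.9, -3.9]
grip_width: 0.128
clock: 8.85
position: [0.5228, 0.154, 0.0997]
ee_rot: [0.997, 0.08, 0.001, -0.001]
ft_force: [1.4, 0.8, -6.2]
grip_width: 0.128
clock: 8.98
position: [0.5228, 0.1539, 0.1005]
ee_rot: [0.997, 0.08, 0.001, -0.001]
ft_force: [1.8, 0.9, -5.3]
grip_width: 0.129
clock: 9.1
position: [0.5227, 0.154, 0.1013]
ee_rot: [0.997, 0.08, 0.001, -0.001]
ft_force: [2.4, 0.7, -7.1]
grip_width: 0.127
```

```bash
python3 -m pendant '[[[0,0,0.2],[0,0,0],255]]'; python3 -m pendant '[[[0,0,0.2],[0,0,0],255]]';python3 -m pendant '[[[0,0,0.2],[0,0,0],255]]';python3 -m pendant '[[[0,0,0.15],[0,0,0],255]]'
```

```text
clock: 9.22
position: [0.5227, 0.154, 0.1032]
ee_rot: [0.997, 0.08, 0.001, -0.001]
ft_force: [3.7, 2.1, -9.2]
grip_width: 0.127
clock: 9.35
position: [0.5227, 0.154, 0.1051]
ee_rot: [0.997, 0.08, 0.001, -0.001]
ft_force: [4.5, 1.1, -10.5]
grip_width: 0.126
clock: 9.48
position: [0.5227, 0.1539, 0.1069]
ee_rot: [0.997, 0.08, 0.001, -0.001]
ft_force: [5.0, 2.1, -11.9]
grip_width: 0.129
clock: 9.6
position: [0.5227, 0.154, 0.1082]
ee_rot: [0.997, 0.08, 0.001, -0.001]
ft_force: [6.3, 2.8, -14.0]
grip_width: 0.132
```

```bash
python3 -m pendant '[[[0,0,0.12],[0,0,0],255],[[0,0,0.04],[0,0,0],255],[[0,0,0.04],[0,0,0],255]]'; python3 -m pendant '[[[0,0,0.05],[0,0,0],255],[[0,0,0.05],[0,0,0],255],[[0,0,0.05],[0,0,0],255]]';python3 -m pendant '[[[0,0,0.05],[0,0,0],255],[[0,0,0.05],[0,0,0],255],[[0,0,0.05],[0,0,0],255]]'
python3 - <<'E'
from workcell import manip
from h import *
P,_,o=wpts(manip,"pics/w4.png")
print("collar",P[205:240:6,290,2],P[205:240:6,345,2])
print(o["ft_force"],o["position"])
E
```

```text
clock: 9.98
position: [0.5227, 0.154, 0.1089]
ee_rot: [0.997, 0.08, 0.001, -0.002]
ft_force: [6.2, 2.3, -15.0]
grip_width: 0.127
clock: 10.35
position: [0.5227, 0.154, 0.109]
ee_rot: [0.997, 0.08, 0.001, -0.002]
ft_force: [6.6, 1.9, -14.6]
grip_width: 0.129
clock: 10.72
position: [0.5227, 0.154, 0.1091]
ee_rot: [0.997, 0.08, 0.001, -0.002]
ft_force: [6.7, 2.6, -15.3]
grip_width: 0.128
collar [0.07570981 0.07892198 0.07966268 0.07961447 0.08067621 0.08098122] [0.07661452 0.07871731 0.08044235 0.07912212 0.08112216 0.08024936]
[  6.70743539   2.58915619 -15.30515345] [0.52271556 0.15396869 0.1090726 ]
```

View pics/w4.png

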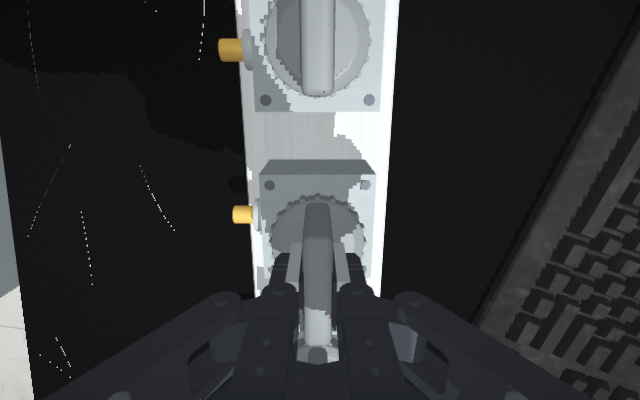

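The middle fin (318,260) is held, with its collar at 80.5 mm (lifted about 11.5 mm) at 15 N for about a second. It is retained on a soft spring. I let it down.

```bash
python3 -m pendant '[[[0,0,-0.3],[0,0,0],255],[[0,0,-0.4],[0,0,0],255],[[0,0,-0.3],[0,0,0],255],[[0,0,-0.15],[0,0,0],255],[[0,0,-0.05],[0,0,0],255]]'
```

```text
clock: 11.4
position: [0.5228, 0.154, 0.0973]
ee_rot: [0.997, 0.08, 0.001, -0.002]
ft_force: [0.9, 0.1, -2.1]
grip_width: 0.128
```

```bash
python3 -m pendant '[[[0,0,-0.05],[0,0,0],255],[[0,0,0],[0,0,0],100],[[0,0,0],[0,0,0],100],[[0,0,0],[0,0,0],100]]';python3 -m pendant '[[[0,0,3],[0,0,0],100],[[0,0,3],[0,0,0],100],[[0.8,-4.9,0],[0,0,0],100],[[0.8,-4.9,0],[0,0,0],100],[[0,0,0],[0,0,0],100],[[0,0,0],[0,0,0],100]]'
python3 - <<'E'
from workcell import manip
from h import *
P,_,o=wpts(manip)
m=(P[...,2]>.109)&(P[...,2]<.117)&(P[...,0]>.4)&(P[...,0]<.65)&(P[...,1]>.02)&(P[...,1]<.4)
n,l,s,ce=cv2.connectedComponentsWithStats(m.astype(np.uint8))
for i in range(1,n):
    if s[i,4]>60: 
        q=P[l==i]; print(s[i],np.median(q,0),cv2.minAreaRect((q[:,:2]*1000).astype(np.float32)))
print(o["position"],R.from_quat(o["ee_rot"]).as_euler("xyz",degrees=True))
E
```

```text
clock: 11.9
position: [0.5231, 0.1541, 0.098]
ee_rot: [0.997, 0.08, 0.001, -0.002]
ft_force: [-0.8, -0.3, -0.5]
grip_width: 0.605
clock: 12.65
position: [0.5391, 0.0545, 0.1605]
ee_rot: [0.997, 0.081, 0.002, -0.002]
ft_force: [-0.0, 1.2, -0.6]
grip_width: 0.605
[ 305    0   25   95 2264] [0.52386242 0.15175588 0.11264645] ((523.9817504882812, 150.73968505859375), (11.844854354858398, 42.99563980102539), 8.706072807312012)
[ 307  187   21   81 1611] [0.53918783 0.05785403 0.11266734] ((539.59326171875, 55.79462814331055), (11.78142261505127, 50.08875274658203), 8.7728271484375)
[0.53912006 0.05451761 0.16048917] [-179.79458898   -0.21289547    9.31860982]
```

```bash
python3 -m pendant '[[[0,-0.1,-3],[0,0,0],100],[[0,-0.1,-2],[0,0,0],100],[[0,0,0],[0,0,0],100],[[0,0,0],[0,0,0],100]]'
```

```text
clock: 13.2
position: [0.5392, 0.0566, 0.1103]
ee_rot: [0.996, 0.084, 0.002, -0.002]
ft_force: [0.3, 0.5, 0.2]
grip_width: 0.611
```

```bash
python3 -m pendant '[[[0,-0.1,-1.4],[0,0,-0.3],100],[[0,0,0],[0,0,0],100],[[0,0,0],[0,0,0],100]]';python3 -c "
from workcell import manip;print(manip.get_obs()['ft_force'])"; python3 -m pendant '[[[0,0,0],[0,0,0],255],[[0,0,0],[0,0,0],255],[[0,0,0],[0,0,0],255],[[0,0,0],[0,0,0],255],[[0,0,0],[0,0,0],255]]' 70;  python3 -m pendant '[[[0,0,0.15],[0,0,0],255]]'; python3 -m pendant '[[[0,0,0.15],[0,0,0],255]]';python3 -m pendant '[[[0,0,0.1],[0,0,0],255]]'
```

```text
clock: 13.58
position: [0.5399, 0.0562, 0.0968]
ee_rot: [0.997, 0.082, 0.003, -0.002]
ft_force: [0.4, -0.1, -0.3]
grip_width: 0.611
[ 0.43115817 -0.10069095 -0.29993792]
clock: 14.2
position: [0.5401, 0.0561, 0.0974]
ee_rot: [0.997, 0.081, 0.004, -0.002]
ft_force: [0.7, 0.1, 0.4]
grip_width: 0.131
clock: 14.32
position: [0.5397, 0.0561, 0.0985]
ee_rot: [0.997, 0.082, 0.003, -0.002]
ft_force: [0.5, 0.1, -3.5]
grip_width: 0.126
clock: 14.45
position: [0.5395, 0.0561, 0.0998]
ee_rot: [0.997, 0.082, 0.003, -0.002]
ft_force: [0.3, -0.6, -3.1]
grip_width: 0.128
clock: 14.58
position: [0.5394, 0.056, 0.1007]
ee_rot: [0.997, 0.082, 0.003, -0.002]
ft_force: [0.1, 0.2, -3.4]
grip_width: 0.125
```

```bash
python3 -m pendant '[[[0,0,0.3],[0,0,0],255],[[0,0,0.3],[0,0,0],255]]'; python3 -m pendant '[[[0,0,0.5],[0,0,0],255],[[0,0,0.5],[0,0,0],255]]'
```

```text
clock: 14.82
position: [0.5393, 0.056, 0.1068]
ee_rot: [0.997, 0.082, 0.003, -0.002]
ft_force: [-0.1, 1.2, -2.4]
grip_width: 0.128
clock: 15.08
position: [0.5392, 0.056, 0.1175]
ee_rot: [0.997, 0.082, 0.003, -0.002]
ft_force: [0.5, 0.5, -3.5]
grip_width: 0.127
```

Only the weight is felt, so the right one is the unretained cartridge. I draw it on out and hold.

```bash
python3 -m pendant '[[[0,0,1],[0,0,0],255],[[0,0,1.5],[0,0,0],255],[[0,0,0],[0,0,0],255],[[0,0,0],[0,0,0],255],[[0,0,0],[0,0,0],255],[[0,0,0],[0,0,0],255],[[0,0,0],[0,0,0],255],[[0,0,3],[0,0,0],255],[[0,0,4],[0,0,0],255],[[0,0,3],[0,0,0],255],[[0,0,0],[0,0,0],255]]'
python3 - <<'E'
from workcell import manip
from h import *
c=manip.camera("scene");cv2.imwrite("pics/s2.png",cv2.resize(c["pixels"][100:300,200:520,::-1],None,fx=2.5,fy=2.5))
P=cloud(c)
m=(P[...,2]>.018)&(P[...,2]<.026)&(P[...,0]>.25)&(P[...,0]<.55)&(P[...,1]>-.5)&(P[...,1]<-.2)
q=P[m];print(len(q),cv2.minAreaRect((q[:,:2]*1000).astype(np.float32)),q.min(0),q.max(0))
E
```

```text
clock: 16.45
position: [0.5382, 0.0558, 0.2459]
ee_rot: [0.997, 0.082, 0.001, -0.002]
ft_force: [0.5, 0.3, -3.1]
grip_width: 0.129
164 ((394.35333251953125, -320.0682678222656), (133.0948486328125, 158.09120178222656), 12.93095588684082) [ 0.3159858  -0.40681462  0.01800337] [ 0.47153465 -0.23624403  0.02557908]
```

View pics/s2.png

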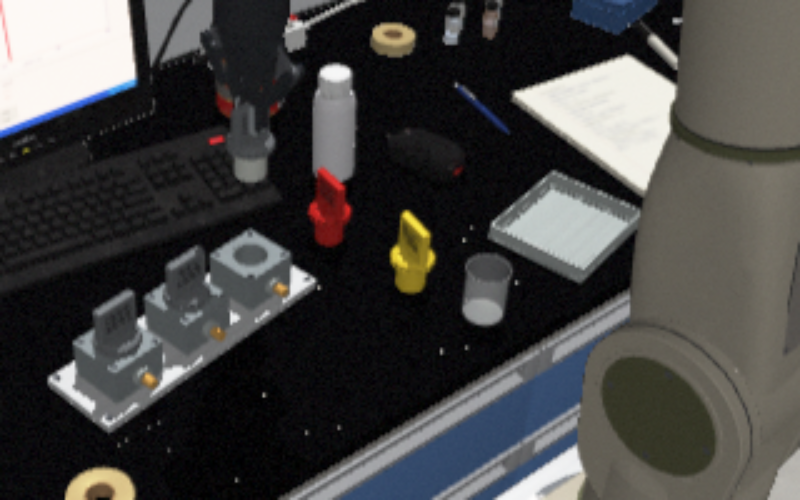

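The right bay is empty and the cartridge is held (foot at pixel (252,165)); the tray spans (490–640, 170–280). The tray centre comes out at (0.394, −0.320), yaw about 13°, size 133×158 against 130×150 expected. I carry the cartridge over high and clear of the bottle.

```bash
python3 -m pendant '[[[-1,-2,0],[0,0,0],255],[[-2,-4,0],[0,0,0],255],[[-2,-5,0],[0,0,0],255],[[-2,-5,0],[0,0,0],255],[[-2,-5,0],[0,0,0],255],[[-2,-5,0],[0,0,0],255],[[-1.5,-4,0],[0,0,0],255],[[-1,-3,0],[0,0,0],255],[[0,0,0],[0,0,0],255],[[0,0,0],[0,0,0],255]]'
python3 - <<'E'
from workcell import manip
from h import *
P,_,o=wpts(manip,"pics/w5.png")
print(o["position"],R.from_quat(o["ee_rot"]).as_euler("xyz",degrees=True),o["ft_force"])
m=(P[...,2]>.017)&(P[...,2]<.027)&(P[...,0]>.25)&(P[...,0]<.55)&(P[...,1]>-.5)&(P[...,1]<-.2)
q=P[m];print(len(q),cv2.minAreaRect((q[:,:2]*1000).astype(np.float32)))
E
```

```text
clock: 17.75
position: [0.3888, -0.2809, 0.2254]
ee_rot: [0.997, 0.082, -0.011, -0.006]
ft_force: [-0.4, 0.3, -3.7]
grip_width: 0.132
[ 0.38877859 -0.2808748   0.22544156] [-179.2091092     1.23164589    9.45598075] [-0.42930603  0.29047426 -3.69975411]
1388 ((396.81304931640625, -326.15887451171875), (130.46067810058594, 149.78948974609375), 11.844881057739258)
```

View pics/w5.png

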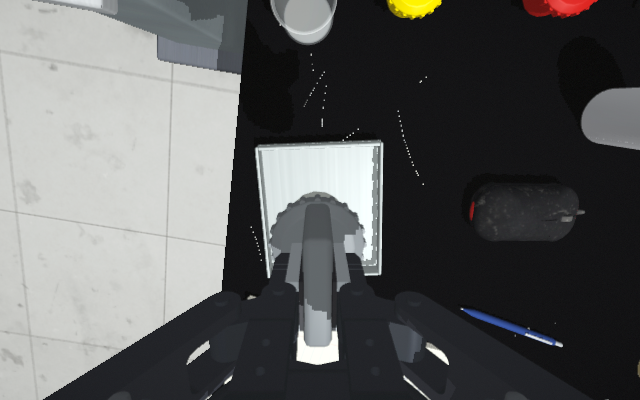

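The tray fits at (0.397, −0.326) with exactly 130×150 mm. The held cartridge is at (317,260), over the tray and well clear of the beaker at (303,15).

```bash
cat > up.py <<'E'
from workcell import manip
from h import *
o=manip.get_obs();z=R.from_quat(o["ee_rot"]).as_matrix()[:,2]
print("level turn deg",np.degrees(np.cross(z,[0,0,-1])).round(2),o["position"].round(4),o["ft_force"].round(1))
E
python3 up.py; python3 -m pendant '[[[0.4,-2.2,0],[0,0,0],255],[[0.4,-2.2,-2],[0,0,0],255],[[0,0,-4],[0,0,0],255],[[0,0,-3],[0,0,0],255],[[0,0,0],[0,0,0],255],[[0,0,0],[0,0,0],255]]';python3 up.py
```

```text
level turn deg [-0.57 -1.35 -0.  ] [ 0.3887 -0.2809  0.2255] [-0.3 -0.6 -4.3]
clock: 18.55
position: [0.4004, -0.3204, 0.1326]
ee_rot: [0.996, 0.088, -0.011, -0.006]
ft_force: [0.2, -0.4, -2.7]
grip_width: 0.13
level turn deg [-0.63 -1.33 -0.  ] [ 0.4004 -0.3204  0.1326] [ 0.2 -0.4 -2.7]
```

```bash
python3 -m pendant '[[[0,-0.2,0],[-0.6,-1.3,0],255],[[0,0,-2.5],[0,0,0],255],[[0,0,-1.5],[0,0,0],255],[[0,0,0],[0,0,0],255],[[0,0,0],[0,0,0],255]]';python3 up.py
```

```text
clock: 19.18
position: [0.4033, -0.324, 0.0969]
ee_rot: [0.996, 0.088, 0.005, 0.003]
ft_force: [-0.3, 0.4, -3.4]
grip_width: 0.131
level turn deg [0.3  0.59 0.  ] [ 0.4033 -0.324   0.0969] [-0.3  0.4 -3.4]
```

```bash
python3 -m pendant '[[[0,0,-1],[0.3,0.6,0],255],[[0,0,-0.5],[0,0,0],255],[[0,0,0],[0,0,0],255]]';python3 up.py;python3 -m pendant '[[[0,0,-0.2],[0,0,0],255],[[0,0,-0.2],[0,0,0],255],[[0,0,0],[0,0,0],255]]'
```

```text
clock: 19.55
position: [0.4039, -0.3244, 0.0819]
ee_rot: [0.996, 0.088, 0.0, 0.0]
ft_force: [0.1, 0.4, -3.0]
grip_width: 0.127
level turn deg [0.03 0.03 0.  ] [ 0.4039 -0.3244  0.0819] [ 0.1  0.4 -3. ]
clock: 19.92
position: [0.4039, -0.3244, 0.0777]
ee_rot: [0.996, 0.088, 0.0, 0.0]
ft_force: [0.9, -0.8, -3.2]
grip_width: 0.132
```

```bash
python3 -m pendant '[[[0,0,-0.1],[0,0,0],255]]';python3 -m pendant '[[[0,0,-0.1],[0,0,0],255],[[0,0,0],[0,0,0],255]]'
```

```text
clock: 20.05
position: [0.4042, -0.3248, 0.0773]
ee_rot: [0.996, 0.088, 0.001, 0.001]
ft_force: [-3.7, 1.0, 10.9]
grip_width: 0.129
clock: 20.3
position: [0.4044, -0.3249, 0.0776]
ee_rot: [0.996, 0.088, 0.001, 0.001]
ft_force: [0.1, 0.3, -2.1]
grip_width: 0.131
```

Contact with the tray floor at TCP z ≈ 0.077, as predicted. I release and go straight up.

```bash
python3 -m pendant '[[[0,0,-0.05],[0,0,0],255],[[0,0,0],[0,0,0],100],[[0,0,0],[0,0,0],100],[[0,0,0],[0,0,0],100],[[0,0,0],[0,0,0],100]]';python3 -m pendant '[[[0,0,2],[0,0,0],100],[[0,0,4],[0,0,0],100],[[0,0,5],[0,0,0],100],[[0,0,5],[0,0,0],100],[[0,0,0],[0,0,0],100],[[0,0,0],[0,0,0],100]]'
python3 - <<'E'
from workcell import manip
from h import *
P,_,o=wpts(manip,"pics/w6.png")
m=(P[...,2]>.085)&(P[...,2]<.1)&(P[...,0]>.3)&(P[...,0]<.5)&(P[...,1]>-.4)&(P[...,1]<-.25)
q=P[m];print(len(q),np.median(q,0),cv2.minAreaRect((q[:,:2]*1000).astype(np.float32)))
print(o["position"],o["ft_force"])
c=manip.camera("scene");cv2.imwrite("pics/s3.png",cv2.resize(c["pixels"][100:320,200:520,::-1],None,fx=2.5,fy=2.5))
P=cloud(c)
for n,(u,v) in dict(fL=(247,224),fM=(273,204),bottle=(334,130),beaker=(396,209),tape=(240,291)).items(): print(n,P[v,u].round(3))
E
```

```text
clock: 20.92
position: [0.4051, -0.3254, 0.0777]
ee_rot: [0.996, 0.088, 0.002, 0.001]
ft_force: [0.1, 0.0, -0.0]
grip_width: 0.608
clock: 21.68
position: [0.4038, -0.3245, 0.2415]
ee_rot: [0.996, 0.088, 0.001, 0.001]
ft_force: [0.2, 0.1, -0.6]
grip_width: 0.607
726 [ 0.40497362 -0.32336552  0.09264285] ((404.88189697265625, -325.506591796875), (11.680791854858398, 48.99231719970703), 10.303437232971191)
[ 0.40375761 -0.32453756  0.24153656] [ 0.17346341  0.07298359 -0.56158844]
fL [0.504 0.252 0.1  ]
fM [0.519 0.161 0.111]
bottle [ 0.669 -0.172  0.146]
beaker [ 0.363 -0.154  0.04 ]
tape [0.389 0.35  0.017]
```

View pics/w6.png

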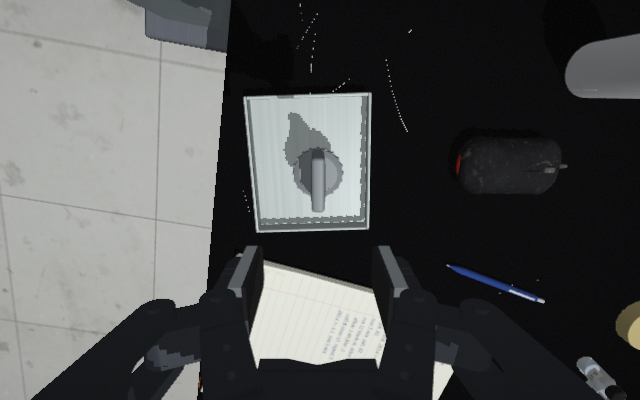

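View pics/s3.png

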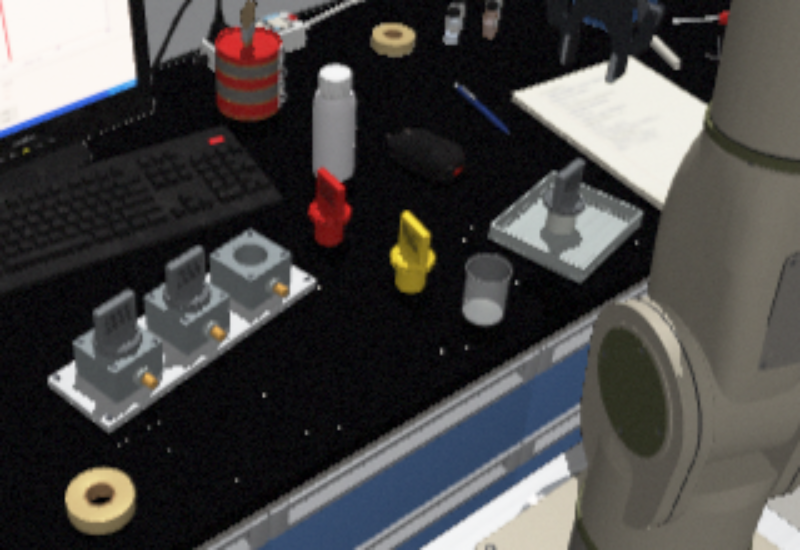

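The wrist view shows the cartridge upright in the tray at (318,180), its fin top at 92.6 mm (93 expected). The scene view shows both retained cartridges seated, and the bottle, beaker and tape roll unmoved. The gripper is clear, so I hand in.

```bash
python3 -c "
from workcell import manip;print(manip.hand_in())"
```

```text
the job is handed in; nothing more can be done
None
```

All three cartridges were checked from left to right, and the job is handed in, at about 22 s on the robot's clock. `hand_in` gave no verdict.

| Cartridge | Result | Lift at pull | Pull held |
|---|---|---|---|
| Left | Retained (stiff spring) | about 3.3 mm | 13–15 N for about 1 s |
| Middle | Retained (soft spring) | about 11.5 mm | about 15 N for about 1 s |
| Right | Not retained | slid out | about 3 N, its weight only |

- **Unretained cartridge:** it stands upright in the tray, about 8 mm from the tray's centre. Its fin top measures 92.6 mm, against 93 mm expected.
- **Retained cartridges:** after I let them down, both fin tops read 112.6 mm, the same as before the tugs.
- **Bottle, beaker and tape roll:** depth readings agree with the start to within about 5 mm, which is the noise of the measurement.
- **Sideways force:** during the two retained pulls a sideways force of up to about 7 N built up alongside the upward pull. It disappeared on letting down.
- **Set-down:** the cartridge met the tray floor with a brief push of about 11 N.

No check failed or disagreed.

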